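Check the lab balance and park the weight caddy

TASK

Check the balance with the two or three check weights left on the bench, lightest first: stand each one by itself in the middle of the pan, gently, let go and leave it there for two seconds, then stand it upright on the tray of the wheeled caddy. When all the weights are aboard, push the caddy off straight ahead by its bar until all its castors trail straight behind, then steer it into the taped bay, front end to the closed end, and leave it inside the tape, square, with the castors still trailing straight. Do not disturb the other things on the bench or bottom out the pan.

Things in the scene. Friction and masses are not known exactly. Their poses are not given: they have to be found in the camera images.
- weight_200g: 200 g stainless knob check weight, absent in some starts: upright cylinder 40 mm in diameter and 26 mm tall, then a neck, then a round knob 22 mm in diameter with straight flanks from 39 mm to 56 mm above the foot; 60 mm tall in all. Origin at the centre of the foot, z up along its axis.
- weight_300g: 300 g stainless knob check weight, absent in some starts: upright cylinder 48 mm in diameter and 32 mm tall, then a neck, then a round knob 26 mm in diameter with straight flanks from 45 mm to 64 mm above the foot; 68 mm tall in all. Origin at the centre of the foot, z up along its axis.
- weight_500g: 500 g stainless knob check weight, absent in some starts: upright cylinder 58 mm in diameter and 42 mm tall, then a neck, then a round knob 30 mm in diameter with straight flanks from 55 mm to 78 mm above the foot; 82 mm tall in all. Origin at the centre of the foot, z up along its axis.
- pan_centre (a point): centre of the upper face of the balance's square steel pan (150 x 150 mm, flat, no rim), on a white top-loading balance 200 mm wide, 290 mm deep, whose housing top lies 25 mm below the unloaded pan; the unloaded pan is 95 mm above the bench. The point moves with the pan; its x axis points to the rear of the balance.
- pan (a joint): how far the pan is pressed down, in m: 0 unloaded, 0.016 at its stop. Spring 800 N/m, well damped: 200 g sinks it 2.5 mm, 500 g 6.1 mm.
- caddy: white tray, 200 (x) by 150 mm (y), on 4 sprung swivel castors, about 0.9 kg; rolls with 0.4 N. Origin at bench level under the tray centre, x forward (away from the bar), z up. Tray floor 50 mm up (sinks 2 mm per kg), rim 20 mm above it, inside 194 x 144 mm. Castors start turned at random and swing to trail within about 60 mm of straight travel. Held too high or low by the bar, its wheels lift.
- caddy_bar (a point): middle of the caddy's horizontal steel push bar, 14 mm in diameter, 105 mm of it straight along caddy y, standing 125 mm above the bench on two uprights that lean back over the rear edge of the tray (caddy x -130 mm).
- caddy_front (a point): middle of the caddy's front edge, caddy x +100 mm, at tray floor height.
- hub_fl (a point): wheel hub of the caddy's front left castor. The castor swivels freely about a vertical pivot at caddy x 70 mm, y 45 mm; the hub lies 16 mm from the pivot axis and 15 mm above the bench. Trailing straight means the hub is right behind the pivot, at caddy x 54 mm, y 45 mm. After the caddy is drawn straight back a castor leads, and may keep leading when pushed on unless it is first moved sideways.
- hub_fr (a point): wheel hub of the caddy's front right castor. The castor swivels freely about a vertical pivot at caddy x 70 mm, y -45 mm; the hub lies 16 mm from the pivot axis and 15 mm above the bench. Trailing straight means the hub is right behind the pivot, at caddy x 54 mm, y -45 mm. After the caddy is drawn straight back a castor leads, and may keep leading when pushed on unless it is first moved sideways.
- hub_rl (a point): wheel hub of the caddy's rear left castor. The castor swivels freely about a vertical pivot at caddy x -70 mm, y 45 mm; the hub lies 16 mm from the pivot axis and 15 mm above the bench. Trailing straight means the hub is right behind the pivot, at caddy x -86 mm, y 45 mm. After the caddy is drawn straight back a castor leads, and may keep leading when pushed on unless it is first moved sideways.
- hub_rr (a point): wheel hub of the caddy's rear right castor. The castor swivels freely about a vertical pivot at caddy x -70 mm, y -45 mm; the hub lies 16 mm from the pivot axis and 15 mm above the bench. Trailing straight means the hub is right behind the pivot, at caddy x -86 mm, y -45 mm. After the caddy is drawn straight back a castor leads, and may keep leading when pushed on unless it is first moved sideways.
- bay: parking bay on the bench: a U of white tape 12 mm wide, flat on the surface, inside 180 mm wide; origin at the bay's centre, where the caddy's origin belongs; x points from the open end to the closed end, whose tape begins 115 mm from the centre. The caddy's front goes to the closed end, so caddy x runs along bay x.
- tip_box: white pipette-tip box with a clear blue lid, 85 x 120 mm, 96 mm tall, on the bench; origin under its centre. Leave alone.
- beaker: glass beaker 68 mm wide, 85 mm tall; origin under its centre. Leave alone.
- jar: white jar 66 mm in diameter, 85 mm tall; origin under its centre. Leave alone.
- wash_bottle: clear wash bottle with a red cap, 60 mm in diameter, 150 mm tall; origin under its centre. Leave alone.
- flask: glass volumetric flask 88 mm in diameter, 190 mm tall; origin under its centre. Leave alone.
Not all that is in view belongs to the job. What is shaped like the weight_300g but pink or yellow is not meant.

How it is judged (in metres and radians):
On the way, in this order (a step that is already met when the one before it is completed fails the run):
1. the 200 g weight (if present) stands alone, upright and let go, within 16 mm of the middle of the pan for 1 s (horizontal distance between weight_200g and pan_centre below 0.016 m and z of weight_200g in the frame of pan_centre between -0.005 and 0.005 m and angle between weight_200g's own z axis and vertical below 0.1 rad and linear speed of weight_200g below 0.01 m/s and contact force between weight_200g and the fingers below 0.05 N and distance between weight_200g and weight_300g above 0.11 m and distance between weight_200g and weight_500g above 0.11 m), for 1 s.
2. the 300 g weight (if present) stands alone, upright and let go, within 16 mm of the middle of the pan for 1 s (horizontal distance between weight_300g and pan_centre below 0.016 m and z of weight_300g in the frame of pan_centre between -0.005 and 0.005 m and angle between weight_300g's own z axis and vertical below 0.1 rad and linear speed of weight_300g below 0.01 m/s and contact force between weight_300g and the fingers below 0.05 N and distance between weight_300g and weight_200g above 0.11 m and distance between weight_300g and weight_500g above 0.11 m), for 1 s.
3. the 500 g weight (if present) stands alone, upright and let go, within 16 mm of the middle of the pan for 1 s (horizontal distance between weight_500g and pan_centre below 0.016 m and z of weight_500g in the frame of pan_centre between -0.005 and 0.005 m and angle between weight_500g's own z axis and vertical below 0.1 rad and linear speed of weight_500g below 0.01 m/s and contact force between weight_500g and the fingers below 0.05 N and distance between weight_500g and weight_200g above 0.11 m and distance between weight_500g and weight_300g above 0.11 m), for 1 s.
4. all the weights stand upright on the caddy's tray, let go, and the caddy is still (x of weight_200g in the frame of caddy between -0.088 and 0.088 m and y of weight_200g in the frame of caddy between -0.063 and 0.063 m and z of weight_200g in the frame of caddy between 0.044 and 0.058 m and angle between each of weight_200g, weight_300g, weight_500g's own z axis and vertical below 0.12 rad and contact force between each of weight_200g, weight_300g, weight_500g and the fingers below 0.1 N and x of weight_300g in the frame of caddy between -0.088 and 0.088 m and y of weight_300g in the frame of caddy between -0.063 and 0.063 m and z of weight_300g in the frame of caddy between 0.044 and 0.058 m and x of weight_500g in the frame of caddy between -0.088 and 0.088 m and y of weight_500g in the frame of caddy between -0.063 and 0.063 m and z of weight_500g in the frame of caddy between 0.044 and 0.058 m and linear speed of caddy below 0.01 m/s), for 0.3 s.
5. the caddy rolls with all four castors trailing straight behind (hubs within 7 mm of straight), still at least 30 mm short of its place in the bay (x of each of hub_fl, hub_fr in the frame of caddy below 0.07 m and y of hub_fl in the frame of caddy between 0.038 and 0.052 m and y of hub_fr in the frame of caddy between -0.052 and -0.038 m and x of each of hub_rl, hub_rr in the frame of caddy below -0.07 m and y of hub_rl in the frame of caddy between 0.038 and 0.052 m and y of hub_rr in the frame of caddy between -0.052 and -0.038 m and linear speed of caddy above 0.012 m/s and x of caddy in the frame of bay below -0.03 m), for 0.1 s.
At the end, for the whole second after the job is handed in: The caddy stands in the bay, let go and still, within 18 mm of the bay's centre along and across, within 7 degrees of square, front to the closed end, all four castors trailing straight (hubs within 7 mm of straight behind), and all the weights stand upright on its tray (all of step 4 and x of each of hub_fl, hub_fr in the frame of caddy below 0.07 m and y of hub_fl in the frame of caddy between 0.038 and 0.052 m and y of hub_fr in the frame of caddy between -0.052 and -0.038 m and x of each of hub_rl, hub_rr in the frame of caddy below -0.07 m and y of hub_rl in the frame of caddy between 0.038 and 0.052 m and y of hub_rr in the frame of caddy between -0.052 and -0.038 m and x of caddy in the frame of bay between -0.018 and 0.018 m and y of caddy in the frame of bay between -0.018 and 0.018 m and angle between the x axis of caddy and the x axis of bay, either way round below 0.12 rad and x of caddy_front in the frame of bay above 0.06 m and angle between caddy's own z axis and vertical below 0.05 rad and contact force between caddy and the fingers below 0.1 N); the robot touches nothing.
It fails at once if one of the bystanders (tip box, beaker, jar, wash bottle, flask) is moved more than 30 mm (distance of any of tip_box, beaker, jar, wash_bottle, flask from where it was at the start of the episode above 0.03 m).
It fails at once if the pan is pressed or knocked down 14 mm or more, nearly to its stop (value of joint pan above 0.014 m).
It fails at once if the caddy is tipped more than 17 degrees (angle between caddy's own z axis and vertical above 0.3 rad).
Of weight_200g, weight_300g, weight_500g only 2 to 3 are there at a start; the rules pass over those that are not, and their reading is None.
At some moment in a run one of weight_200g, weight_300g, weight_500g, caddy may be knocked a few centimetres aside while the robot is not near it.
It also fails if it takes over 210 s, if anything falls off the work surface, if the arm or the gripper's body presses on something with over 40 N, if the wrist force passes 120 N, or if a joint passes its speed limit or range.

ROBOT

A 6-joint arm with a two-finger parallel gripper is mounted at the origin on the work surface. World frame = base frame: x ahead of the robot, y to its left, z up, the work surface at z = 0. Lengths are in mm, angles in rad, forces in N, time in s.
With the tool pointing down it reaches from about 350 to 975 mm from the base axis. Payload 7.1 kg.
Tool frame: the origin (TCP) lies midway between the tips of the shut fingers; the grasp point (between the pads) lies 19 mm behind it (ctrl.tcp_to_grasp is the distance from the TCP to the grasp point, in mm); z points along the fingers, y is the line along which they close (so a half turn about z gives the same grasp; the last joint's range is limited). The gripper opens to 88 mm and grips with 3 to 60 N. Pads are 20 mm wide; open, the fingers measure 115 mm over their backs; the gripper's body (75 mm by 178 mm) begins 61 mm behind the grasp point.
Start: joints at [-1.251, 0.423, 1.63, -0, 1.089, -0.019], TCP at [207.739, -589.448, 222.675] pointing down, gripper open.
Joint ranges: [-3, 3], [-0.9, 2.11], [0.09, 2.58], [-1.31, 4.45], [0.11, 2.69], [-2.54, 2.54]. Speed limits (rad/s): [2.39, 2.39, 3.01, 3.14, 3.14, 3.14].

INTERFACE

Orientations are given as a rotation vector (axis times angle).
In Python, from workcell import get_obs, cams, ticket, boxes_of, ctrl gives the robot as it stands.
- The arm moves only by the shell command python3 -m creep 'ROWS' [OPENING]. ROWS is JSON, one flat list of numbers, 4 for each row, row after row: the shift along the world's x, y, z in m, then the turn about the world's z in rad. In form: [tx, ty, tz, spin, tx, ty, tz, spin, ...]. A call has 1 to 10 rows; each row is the pose to reach, as a shift and turn from the pose commanded when the call began; what a row does not reach only later rows make up. A row lasts 1/12 s, in which the tool goes at most 41.7 mm and 7.16 degrees, less where a joint would pass 70% of its speed; a pose out of reach is approached as far as the arm can. A call with a gripper value outside its range is refused whole. OPENING is the opening, from 0 (shut) to 1 (fully open), set as the call begins (- or left out, the last holds). The fingers move at their own pace and stop on an object; the grip force is fixed at half the most. Time passes only in rows, so rows that repeat a pose let the fingers close. It gives the time, the measured TCP pose, the force, the opening and the grip force at its end, in the units of the state.
- get_obs(): the state, without advancing time (a new reading comes with each control period).
- cams.get_image(name): name is "side" or "top"; returns (picture, depth): 420x560x3 uint8, red, green, blue; 420x560 float32, mm along the optical axis (not along the pixel's ray), 0 where there is no reading.
- cams.get_calibration(name): a dict with "mtx" (3x3 intrinsics, pixels), "R" (3x3) and "t" (3): a world point X has camera coordinates R X + t. Camera axes: x right, y down, z forward; pixel columns grow to the right and rows downward; lengths in mm; the calibration is good to about 2 mm. A picture is of the moment at which its call begins. get_calibration takes no time and is no camera call.
- ticket.close_job(): hands the job in; it is judged then, once.
Trained networks look in the newest picture that a camera, given by its name, has taken for a name from the list of things; names that differ only in an ending like _2 or _b are one class to them, and where a whole thing is asked for, a point or a joint stands for the part that bears it (a point fixed in the world has none). Each returns a list of dicts, best first, with "score" (0 to 1); they miss things now and then, are a little off and sometimes report something else, mostly with a low value. They report only what shows in the picture. A call takes as long as a camera call. They do not tell look-alikes from the thing itself.
- boxes_of(camera, target): "centre" ([column, row] in pixels, amid what is visible of it).
The state is a dict: "t": time; "qpos": joint angles; "qvel": joint speeds; "joint_torque": joint torques, N m; "ee_pos": TCP position; "orientation": TCP orientation; "ft_force": force on the tool from outside, world axes, zero at the start; "moment": the same for the moment, N m; "width": finger opening in mm; "grasp_force": force on a finger pad.
Only numpy, scipy, OpenCV 4.12 (cv2) and the standard library are available. Lean on these libraries where they do the work, as an engineer would, in place of code of your own. Each camera call takes 0.05 s, during which the arm holds its last target. There are 200 camera calls.

## Working session

There is one attempt and no reset: what is moved stays moved. The work goes in short steps, Python scripts to look and compute and a shell command to move; the robot and the scene stay as the last step left them, time stands still between calls to the robot, and variables do not carry over. Pictures are saved under pics/ and viewed, at most 14 in all, crops included, and the job is handed in when it is done.

```bash
mkdir -p pics; cat > h.py <<'E'
import numpy as np, cv2
from workcell import get_obs, cams, ticket, boxes_of, ctrl
def cal(n):
    c=cams.get_calibration(n); return np.array(c["mtx"]),np.array(c["R"]),np.array(c["t"]).ravel()
def ray_z(n,px,z):
    K,R,t=cal(n); d=R.T@np.linalg.solve(K,[px[0],px[1],1.]); o=-R.T@t
    return o+d*(z-o[2])/d[2]
def cloud(n,depth):
    K,R,t=cal(n); v,u=np.indices(depth.shape)
    p=np.stack([(u-K[0,2])/K[0,0]*depth,(v-K[1,2])/K[1,1]*depth,depth],-1)
    return (p-t)@R
def proj(n,X):
    K,R,t=cal(n); p=K@(R@np.array(X,float)+t); return p[:2]/p[2]
def shot(n,name):
    im,d=cams.get_image(n); cv2.imwrite(f"pics/{name}.png",im[...,::-1]); return im,d
E
python3 - <<'E'
from h import *
for n in("top","side"):
    im,d=shot(n,n+"0"); P=cloud(n,d); K,R,t=cal(n); print(n,-R.T@t,R[2],K[0,0])
    for k in ["weight_200g","weight_300g","weight_500g","caddy","caddy_bar","pan","tip_box","beaker","jar","wash_bottle","flask","bay","hub_fl"]:
        try:
            for b in boxes_of(n,k)[:3]:
                u,v=map(int,b["centre"]); print(k,round(b["score"],2),(u,v),P[v,u].round(0))
        except Exception as e: print(k,e)
print(get_obs())
E
```

```text
top [ 448.6869777    18.74373172 1492.77438669] [ 7.10262606e-02 -4.33058348e-04 -9.97474352e-01] 516.7862040455863
weight_200g 0.59 (245, 250) [430. 122.  56.]
weight_300g 0.7 (206, 234) [472. 228.  71.]
weight_300g 0.64 (279, 241) [456.  28.  64.]
weight_300g 0.51 (309, 269) [381. -56.  68.]
caddy 0.78 (282, 177) [635.  22.  55.]
caddy_bar 0.65 (282, 179) [629.  22.  56.]
pan 0.98 (143, 218) [512. 398.  91.]
tip_box 0.88 (356, 280) [ 355. -180.   99.]
beaker 0.64 (398, 274) [ 367. -315.   -1.]
jar 0.87 (228, 282) [343. 164.  82.]
wash_bottle 0.63 (420, 265) [ 398. -350.  106.]
flask 0.92 (184, 146) [711. 291.  96.]
flask 0.4 (436, 198) [ 588. -425.   -0.]
bay 0.95 (439, 197) [ 591. -434.   -0.]
side [380.19367023 787.91826666 685.0754314 ] [ 0.14109028 -0.7833399  -0.60536942] 405.72701899699285
weight_200g 0.67 (317, 264) [431. 128.  32.]
weight_200g 0.55 (159, 298) [716. 319.  81.]
weight_300g 0.88 (351, 242) [358.  45.  35.]
weight_300g 0.81 (291, 295) [472. 242.  49.]
weight_300g 0.65 (313, 235) [451.  32.  34.]
weight_500g 0.36 (227, 249) [652.  98.  18.]
caddy 0.73 (240, 220)
[... 326 characters left out ...]
71) [ 521. -314.    0.]
{'t': 1.4, 'qpos': array([-1.25100762e+00,  4.23137176e-01,  1.62988625e+00, -1.85302081e-05,
        1.08858020e+00, -1.90325492e-02]), 'qvel': array([-0.00024633, -0.0007741 ,  0.00024137, -0.00116772, -0.00044051,
        0.00124469]), 'joint_torque': array([-3.77045726e-04, -5.44564927e+01, -2.74040133e+01,  6.43959478e-02,
        1.69417314e-02, -8.88792869e-06]), 'ee_pos': array([ 207.73338329, -589.46190059,  222.65724517]), 'orientation': array([-3.09660804e+00, -5.29688947e-01,  2.80775687e-05]), 'ft_force': array([ 0.45174412, -0.55311586, -0.53852294]), 'moment': array([-0.03643487, -0.02169678,  0.01508595]), 'grasp_force': 0.0, 'width': 87.9807400792578}
```

View pics/top0.png

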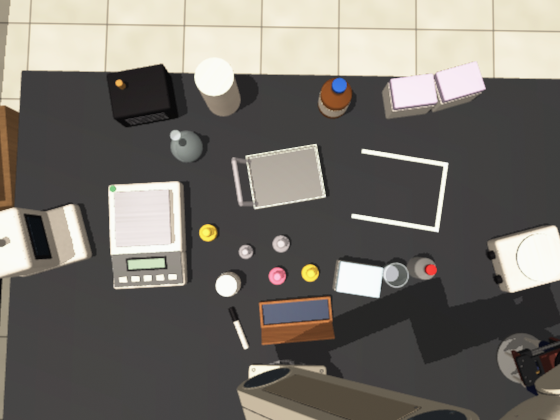

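View pics/side0.png

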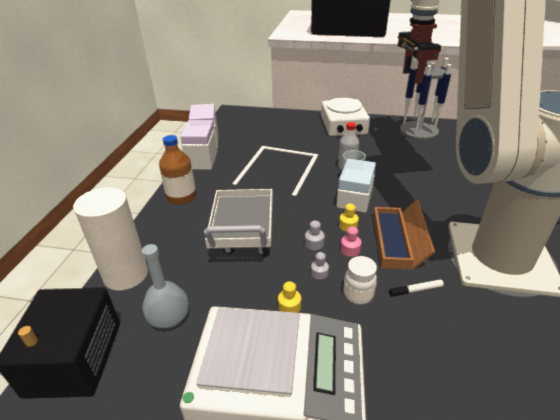

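The top picture shows two grey weights: (245,250) is the 200 g and (281,243) the 300 g. The 500 g is absent. The caddy is at (285,177) with its bar to the left (+y), and the bay at (405,190) is open to the left. The pan is at (143,218). Next come precise poses.

```bash
cat >> h.py <<'E'
def rect(P,m):
    r=cv2.minAreaRect(P[m][:,:2].astype(np.float32)); return r, m.sum()
def near(P,x,y,r): return np.hypot(P[...,0]-x,P[...,1]-y)<r
def knob(P,x,y,z0,r=25):
    m=near(P,x,y,r)&(P[...,2]>z0)&(P[...,2]<z0+40)
    q=P[m]
    return ((q.min(0)+q.max(0))/2).round(1), q.max(0)[2].round(1), m.sum()
def colmask(im,lo,hi): return ((im>=lo)&(im<=hi)).all(-1)
E
python3 - <<'E'
from h import *
C={}
for n in("top","side"):
    im,d=cams.get_image(n); P=cloud(n,d); C[n]=P; z=P[...,2]; print(n)
    for w,x,y,z0 in(("200",430,122,35),("300",454,28,42)): print(w,knob(P,x,y,z0))
    print("pan",rect(P,near(P,512,398,115)&(z>88)&(z<102)))
    print("panz",np.median(z[near(P,512,400,50)]))
    m=near(P,637,22,135)&(z>58)&(z<85); print("rim",rect(P,m))
    m=near(P,625,125,75)&(z>110)&(z<140); print("bar",rect(P,m), P[m].max(0))
    print("floor",np.median(z[near(P,637,22,40)]))
    g=im.astype(int); m=(g.min(-1)>170)&(abs(z)<8)&(P[...,0]>430)&(P[...,0]<740)&(P[...,1]<-150)&(P[...,1]>-500)
    k,l,s,c=cv2.connectedComponentsWithStats(m.astype(np.uint8)); i=1+np.argmax(s[1:,4]); print("bay",rect(P,l==i),s[i])
    print(cv2.boxPoints(rect(P,l==i)[0]).round(0).tolist())
E
```

```text
top
200 (array([425.5, 120.1,  54.1]), np.float64(67.1), np.int64(52))
300 (array([450.6,  22.1,  67.5]), np.float64(74.3), np.int64(69))
pan (((514.074951171875, 398.51666259765625), (150.12774658203125, 151.05352783203125), 3.9868531227111816), np.int64(2998))
panz 95.13649369220232
rim (((636.5538330078125, 17.094375610351562), (151.17654418945312, 209.76467895507812), 10.598613739013672), np.int64(469))
bar (((615.3941650390625, 138.08517456054688), (129.46762084960938, 19.671741485595703), 10.466784477233887), np.int64(269)) [679.42502268 156.9978892  138.53224083]
floor 50.94353332328531
bay (((610.4623413085938, -320.62933349609375), (256.30206298828125, 206.31240844726562), 81.61824035644531), np.int64(1059)) [ 351  149   97   83 1059]
[[490.0, -432.0], [694.0, -462.0], [731.0, -209.0], [527.0, -179.0]]
side
200 (array([425.9, 126.6,  49.7]), np.float64(62.6), np.int64(108))
300 (array([449.9,  27.8,  56.7]), np.float64(70.1), np.int64(120))
pan (((513.4864501953125, 401.418212890625), (150.2571563720703, 151.90866088867188), 3.9602417945861816), np.int64(7142))
panz 95.14945360066282
rim (((635.0635375976562, 24.056236267089844), (150.72288513183594, 223.17039489746094), 10.374078750610352), np.int64(718))
bar (((613.995849609375, 145.56475830078125), (128.94393920898438, 15.343085289001465), 9.911181449890137), np.int64(403)) [677.45842783 162.70150364 133.97092929]
floor 50.77401428724079
bay (((609.0198364257812, -320.2874755859375), (255.1924285888672, 205.2872314453125), 81.29180908203125), np.int64(410)) [233 146  85  49 410]
[[488.0, -431.0], [691.0, -462.0], [730.0, -210.0], [527.0, -179.0]]
```

```bash
python3 -m creep '[0.232,0.289,0,0,0.232,0.289,0,0,0.232,0.289,0,0,0.232,0.289,0,0,0.232,0.289,0,0,0.232,0.289,0,0,0.232,0.289,0,0,0.232,0.289,0,0,0.232,0.289,0,0,0.232,0.289,0,0]' 0.5
```

```text
t: 2.33
ee_pos: [443.0, -296.1, 222.9]
orientation: [-3.095, -0.537, -0.002]
ft_force: [0.9, -0.5, -0.5]
width: 43.8
grasp_force: 0.0
```

```bash
python3 -m creep '[-0.014,0.421,0,0,-0.014,0.421,0,0,-0.014,0.421,0,0,-0.014,0.421,0,0,-0.014,0.421,0,0,-0.014,0.421,0,0,-0.014,0.421,0,0,-0.014,0.421,0,0,-0.014,0.421,0,0,-0.014,0.421,0,0]'; python3 -c "
from h import *
print(get_obs()['ee_pos'])
for n in('side',):
    im,d=shot(n,'s1'); P=cloud(n,d); print(knob(P,426,122,35))"
```

```text
t: 3.17
ee_pos: [425.6, 117.6, 223.0]
orientation: [3.097, 0.529, 0.001]
ft_force: [0.2, -0.5, 0.6]
width: 43.7
grasp_force: 0.0
[425.60079455 117.60732566 223.027663  ]
(array([425.9, 127.4,  49.7]), np.float64(61.7), np.int64(108))
```

View pics/s1.png

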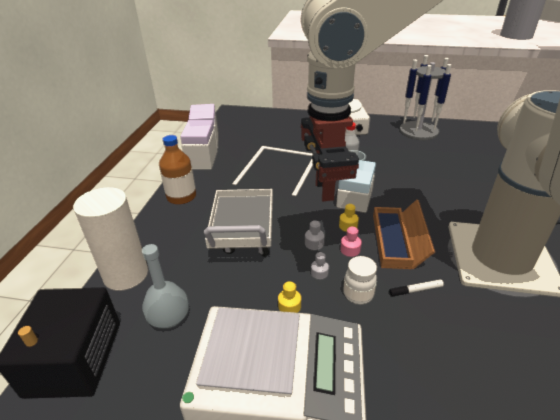

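The gripper hangs over the 200 g weight (pixel 320,265), with nothing disturbed. Descending.

```bash
python3 -m creep '[0,0.002,-0.04,0,0,0.002,-0.08,0,0,0.002,-0.12,0,0,0.002,-0.145,0,0,0.002,-0.16,0,0,0.002,-0.175,0,0,0.002,-0.185,0,0,0.002,-0.193,0,0,0.002,-0.195,0,0,0.002,-0.195,0]'; python3 -m creep '[0,0,0,0,0,0,0,0,0,0,0,0,0,0,0,0,0,0,0,0,0,0,0,0]' 0; 
```

```text
t: 4.05
ee_pos: [426.0, 117.8, 27.6]
orientation: [3.097, 0.529, -0.001]
ft_force: [0.4, 0.6, -0.4]
width: 44.0
grasp_force: 0.0
t: 4.55
ee_pos: [426.2, 118.1, 28.0]
orientation: [-3.097, -0.53, -0.001]
ft_force: [-0.1, 0.9, 2.3]
width: 21.6
grasp_force: 30.0
```

```bash
python3 -m creep '[0,0,0.03,0,0,0,0.07,0,0,0,0.11,0,0.01,0.03,0.135,0,0.02,0.065,0.135,0,0.03,0.1,0.135,0,0.041,0.135,0.135,0,0.052,0.17,0.135,0,0.063,0.205,0.135,0,0.074,0.24,0.135,0]'; python3 -m creep '[0.01,0.031,0,0,0.014,0.0415,-0.01,0,0.014,0.0415,-0.02,0,0.014,0.0415,-0.028,0,0.014,0.0415,-0.032,0,0.014,0.0415,-0.034,0,0.014,0.0415,-0.035,0,0.014,0.0415,-0.036,0,0.014,0.0415,-0.0365,0,0.014,0.0415,-0.0365,0]'
```

```text
t: 5.38
ee_pos: [499.7, 359.5, 162.3]
orientation: [3.096, 0.53, -0.001]
ft_force: [0.5, -0.3, -2.3]
width: 21.4
grasp_force: 30.0
t: 6.22
ee_pos: [514.1, 399.3, 126.7]
orientation: [-3.096, -0.529, -0.001]
ft_force: [-0.3, -0.3, -2.9]
width: 21.6
grasp_force: 30.0
```

Lowering the last 4–5 mm slowly.

```bash
python3 -m creep '[0,0,-0.001,0,0,0,-0.002,0,0,0,-0.003,0,0,0,-0.0035,0,0,0,-0.004,0,0,0,-0.0045,0,0,0,-0.005,0,0,0,-0.005,0,0,0,-0.005,0]'; python3 -c "
from h import *
print(get_obs()['ft_force'],get_obs()['ee_pos']); im,d=shot('side','s2'); cv2.imwrite('pics/s2c.png',cv2.resize(im[180:400,150:400,::-1],None,fx=2.4,fy=2.4))"
```

```text
t: 6.97
ee_pos: [514.0, 399.5, 121.2]
orientation: [-3.097, -0.53, -0.0]
ft_force: [-0.3, 0.5, -0.2]
width: 21.5
grasp_force: 30.0
[-0.33063865  0.47849797 -0.2207659 ] [513.9606351  399.54427113 121.24943203]
```

View pics/s2c.png

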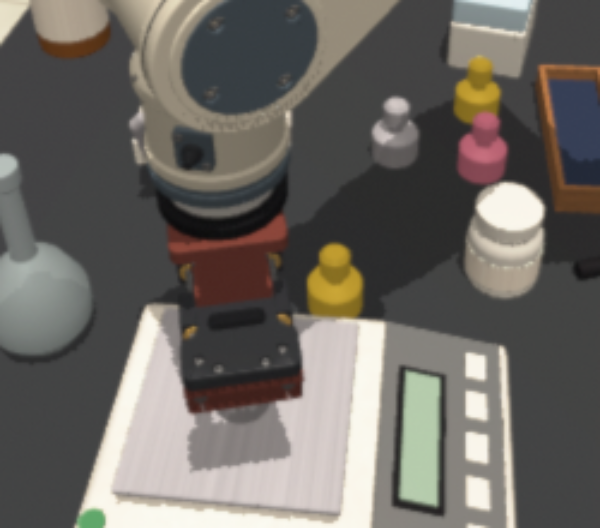

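The weight touches the pan. I release it and leave it for over 2 s.

```bash
for i in 1 2 3; do python3 -m creep '[0,0,0,0,0,0,0,0,0,0,0,0,0,0,0,0,0,0,0,0,0,0,0,0,0,0,0,0,0,0,0,0,0,0,0,0,0,0,0,0]' 0.5 | tail -2; done; python3 -c "
from h import *
im,d=cams.get_image('side'); P=cloud('side',d); print(knob(P,514,399,102,30)); m=near(P,514,400,70)&(P[...,2]>85)&(P[...,2]<98); print(np.median(P[m][:,2]))"
```

```text
width: 44.0
grasp_force: 0.0
width: 43.9
grasp_force: 0.0
width: 43.9
grasp_force: 0.0
(array([508.9, 415.1, 106.5]), np.float64(110.8), np.int64(34))
92.7050541945165
```

```bash
python3 -m creep '[0,0,-0.001,0,0,0,-0.001,0,0,0,-0.001,0,0,0,-0.001,0,0,0,-0.001,0,0,0,-0.001,0]' 0; python3 -m creep '[0,0,0.01,0,0,0,0.03,0,0,0,0.06,0,0,-0.03,0.06,0,0,-0.065,0.06,0,0,-0.1,0.06,0,0,-0.13,0.06,0,0,-0.16,0.06,0,0,-0.19,0.06,0,0,-0.22,0.06,0]'; cat > cad.py <<'E'
from h import *
def caddy(n,x=637,y=12):
    im,d=cams.get_image(n); P=cloud(n,d); z=P[...,2]
    for w,a,b,z0 in(("300",452,25,42),): print(w,knob(P,a,b,z0))
    m=near(P,x,y,140)&(z>58)&(z<78); print("rim",rect(P,m))
    m=near(P,x-23,y+125,80)&(z>110)&(z<140); print("bar",rect(P,m) if m.sum()>5 else m.sum())
E
python3 -c "
from cad import *
caddy('side'); caddy('top')"
```

```text
t: 10.07
ee_pos: [513.9, 399.6, 120.2]
orientation: [-3.096, -0.53, -0.0]
ft_force: [0.2, 1.1, -0.6]
width: 21.4
grasp_force: 30.0
t: 10.9
ee_pos: [513.6, 178.0, 180.7]
orientation: [3.097, 0.53, 0.0]
ft_force: [0.1, 0.1, -2.8]
width: 21.5
grasp_force: 30.0
300 (array([450. ,  27.8,  56.8]), np.float64(70.4), np.int64(120))
rim (((636.379638671875, 22.452713012695312), (147.7925567626953, 218.88507080078125), 10.691299438476562), np.int64(552))
bar (((612.905517578125, 145.07403564453125), (130.70274353027344, 17.321063995361328), 10.974433898925781), np.int64(411))
300 (array([450.5,  22.1,  68.2]), np.float64(74.8), np.int64(69))
rim (((636.7760620117188, 16.497756958007812), (151.29019165039062, 207.75274658203125), 10.490395545959473), np.int64(455))
bar (((616.0664672851562, 142.0648956298828), (127.79652404785156, 16.969398498535156), 7.746651649475098), np.int64(193))
```

```bash
python3 -m creep '[0.018,-0.035,0,0,0.035,-0.07,0,0,0.052,-0.105,0,0,0.07,-0.14,0,0,0.085,-0.17,0,0,0.093,-0.188,0,0,0.093,-0.188,-0.02,0,0.093,-0.188,-0.05,0,0.093,-0.188,-0.07,0,0.093,-0.188,-0.085,0]';  python3 -m creep '[0,0,-0.006,0,0,0,-0.01,0,0,0,-0.013,0,0,0,-0.015,0,0,0,-0.016,0,0,0,-0.017,0,0,0,-0.0175,0,0,0,-0.018,0,0,0,-0.018,0]'; python3 -c "
from h import *
im,d=shot('side','s3'); cv2.imwrite('pics/s3c.png',cv2.resize(im[130:300,150:350,::-1],None,fx=3,fy=3))"
```

```text
t: 11.83
ee_pos: [606.2, -8.2, 93.5]
orientation: [-3.096, -0.529, 0.003]
ft_force: [-0.2, 0.2, -1.7]
width: 21.5
grasp_force: 30.0
t: 12.58
ee_pos: [607.2, -8.6, 77.7]
orientation: [3.096, 0.53, 0.001]
ft_force: [0.3, -0.5, -0.2]
width: 21.4
grasp_force: 30.0
```

View pics/s3c.png

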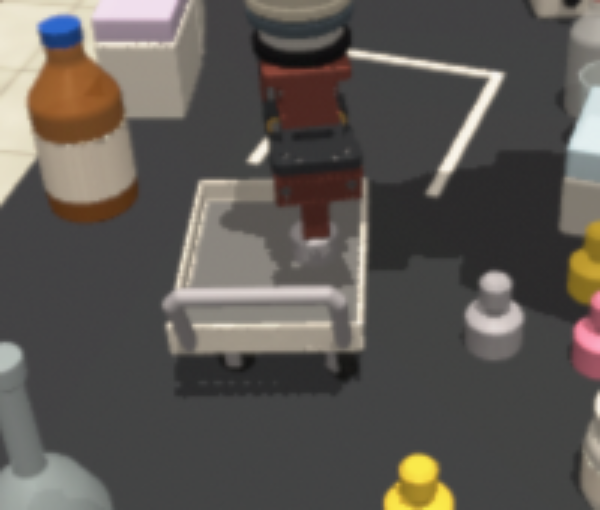

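The 200 g stands on the tray, right side. I release it and go to the 300 g.

```bash
python3 -m creep '[0,0,0,0,0,0,0,0,0,0,0,0,0,0,0,0,0,0,0.03,0,0,0,0.07,0,-0.03,0.006,0.09,0,-0.065,0.012,0.09,0,-0.1,0.02,0.09,0,-0.13,0.026,0.09,0]' 0.55;  python3 -m creep '[-0.026,0.005,0,0,-0.026,0.005,-0.04,0,-0.026,0.005,-0.075,0,-0.026,0.005,-0.1,0,-0.026,0.005,-0.115,0,-0.026,0.005,-0.125,0,-0.026,0.005,-0.131,0,-0.026,0.005,-0.132,0,-0.026,0.005,-0.132,0]'; python3 -m creep '[0,0,0,0,0,0,0,0,0,0,0,0,0,0,0,0,0,0,0,0,0,0,0,0]' 0
```

```text
t: 13.47
ee_pos: [474.8, 17.8, 167.5]
orientation: [-3.097, -0.529, -0.0]
ft_force: [-0.2, 0.3, 0.2]
width: 48.3
grasp_force: 0.0
t: 14.22
ee_pos: [451.2, 22.5, 35.4]
orientation: [3.097, 0.53, 0.001]
ft_force: [-0.7, -0.4, -0.1]
width: 48.4
grasp_force: 0.0
t: 14.72
ee_pos: [451.2, 22.6, 35.6]
orientation: [3.097, 0.53, 0.001]
ft_force: [-0.1, 1.4, 5.5]
width: 25.6
grasp_force: 30.0
```

```bash
python3 -m creep '[0,0,0.03,0,0,0,0.07,0,0,0,0.11,0,0.01,0.02,0.14,0,0.01,0.055,0.14,0,0.015,0.09,0.14,0,0.021,0.125,0.14,0,0.027,0.16,0.14,0,0.033,0.195,0.14,0,0.039,0.23,0.14,0]'; python3 -m creep '[0.006,0.035,0,0,0.012,0.07,0,0,0.018,0.105,0,0,0.022,0.13,0,0,0.024,0.147,-0.005,0,0.024,0.147,-0.015,0,0.024,0.147,-0.027,0,0.024,0.147,-0.035,0,0.024,0.147,-0.039,0,0.024,0.147,-0.0405,0]'; python3 -m creep '[0,0,-0.001,0,0,0,-0.002,0,0,0,-0.003,0,0,0,-0.004,0,0,0,-0.0045,0,0,0,-0.005,0,0,0,-0.0055,0,0,0,-0.0055,0,0,0,-0.0055,0]'
```

```text
t: 15.55
ee_pos: [489.3, 254.0, 174.7]
orientation: [3.096, 0.53, -0.002]
ft_force: [1.0, -0.4, -2.3]
width: 25.4
grasp_force: 30.0
t: 16.38
ee_pos: [513.1, 397.7, 133.0]
orientation: [3.095, 0.528, -0.004]
ft_force: [0.9, 0.1, -3.1]
width: 25.4
grasp_force: 30.0
t: 17.13
ee_pos: [514.0, 399.5, 129.3]
orientation: [-3.097, -0.53, -0.001]
ft_force: [0.9, -0.3, -2.6]
width: 25.2
grasp_force: 30.0
```

```bash
python3 -m creep '[0,0,-0.0005,0,0,0,-0.001,0,0,0,-0.0015,0,0,0,-0.0015,0,0,0,-0.0015,0]'; for i in 1 2 3; do python3 -m creep '[0,0,0,0,0,0,0,0,0,0,0,0,0,0,0,0,0,0,0,0,0,0,0,0,0,0,0,0,0,0,0,0,0,0,0,0,0,0,0,0]' 0.5 | tail -2; done; python3 -c "
from h import *
im,d=cams.get_image('side'); P=cloud('side',d); m=near(P,514,400,70)&(P[...,2]>85)&(P[...,2]<98); print(np.median(P[m][:,2]))
m=near(P,637,12,120)&(P[...,2]>80)&(P[...,2]<116); print(P[m].min(0),P[m].max(0))
im,d=shot('top','t2');cv2.imwrite('pics/t2c.png',cv2.resize(im[110:330,90:450,::-1],None,fx=2.2,fy=2.2))"
```

```text
t: 17.55
ee_pos: [514.0, 399.5, 127.7]
orientation: [-3.097, -0.53, -0.0]
ft_force: [0.6, -0.9, -0.3]
width: 25.7
grasp_force: 30.0
width: 44.0
grasp_force: 0.0
width: 43.6
grasp_force: 0.0
width: 44.2
grasp_force: 0.0
91.4864233463464Traceback (most recent call last):
  File "<string>", line 4, in <module>
    m=near(P,637,12,120)&(P[...,2]>80)&(P[...,2]<116); print(P[m].min(0),P[m].max(0))
                                                             ~~~~~~~~^^^
    return umr_minimum(a, axis, None, out, keepdims, initial, where)
ValueError: zero-size array to reduction operation minimum which has no identity
```

```bash
python3 -m creep '[0,0,-0.0015,0,0,0,-0.0015,0,0,0,-0.0015,0,0,0,-0.0015,0,0,0,-0.0015,0,0,0,-0.0015,0]' 0; python3 -m creep '[0,0,0.01,0,0,0,0.03,0,0,0,0.055,0,0,0,0.06,0]';python3 -c "
from h import *
im,d=shot('top','t2');cv2.imwrite('pics/t2c.png',cv2.resize(im[110:330,90:450,::-1],None,fx=2.2,fy=2.2))"
```

```text
t: 20.6
ee_pos: [513.8, 399.6, 126.2]
orientation: [-3.097, -0.53, 0.0]
ft_force: [-0.1, -0.0, 0.9]
width: 25.5
grasp_force: 30.0
t: 20.93
ee_pos: [515.5, 400.6, 190.2]
orientation: [-3.094, -0.529, -0.007]
ft_force: [1.1, 0.7, -1.7]
width: 25.7
grasp_force: 30.0
```

View pics/t2c.png

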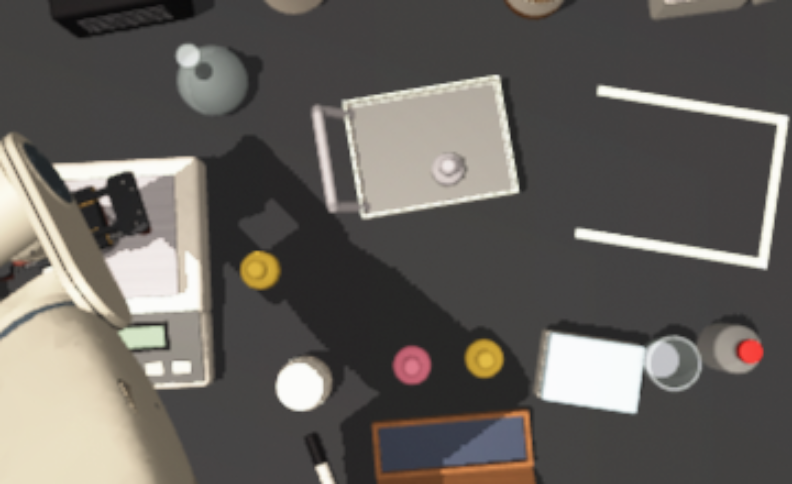

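Both tasks so far are fine: the 200 g is upright on the tray at crop (449,168), and the caddy is unmoved. I carry the 300 g over, keeping clear of the flask.

```bash
python3 -m creep '[0,-0.035,0,0,0,-0.07,0,0,0,-0.105,0,0,0,-0.14,0,0,0.01,-0.175,0,0,0.025,-0.21,0,0,0.04,-0.245,0,0,0.06,-0.275,0,0,0.08,-0.305,0,0,0.1,-0.335,0,0]'; python3 -m creep '[0.02,-0.025,0,0,0.04,-0.045,0,0,0.054,-0.06,0,0,0.058,-0.0615,0,0,0.058,-0.0615,-0.01,0,0.058,-0.0615,-0.03,0,0.058,-0.0615,-0.055,0,0.058,-0.0615,-0.075,0,0.058,-0.0615,-0.087,0,0.058,-0.0615,-0.092,0]'; python3 -m creep '[0,0,-0.002,0,0,0,-0.004,0,0,0,-0.006,0,0,0,-0.007,0,0,0,-0.008,0,0,0,-0.009,0,0,0,-0.0095,0,0,0,-0.0095,0]'
```

```text
t: 21.82
ee_pos: [613.8, 62.6, 185.1]
orientation: [-3.097, -0.529, 0.002]
ft_force: [-0.0, 0.4, -2.3]
width: 25.8
grasp_force: 30.0
t: 22.65
ee_pos: [669.1, 4.1, 90.9]
orientation: [-3.095, -0.531, 0.008]
ft_force: [-0.1, 0.6, -2.9]
width: 25.5
grasp_force: 30.0
t: 23.32
ee_pos: [671.9, 2.9, 84.8]
orientation: [3.097, 0.53, 0.0]
ft_force: [-0.5, -0.3, -2.7]
width: 25.5
grasp_force: 30.0
```

```bash
python3 -m creep '[0,0,-0.0005,0,0,0,-0.001,0,0,0,-0.0015,0,0,0,-0.0015,0,0,0,-0.0015,0]'; python3 -m creep '[0,0,0,0,0,0,0,0,0,0,0,0,0,0,0,0,0,0,0.02,0,0,0,0.06,0,0,0,0.1,0,-0.03,0.02,0.12,0,-0.06,0.04,0.12,0,-0.09,0.06,0.12,0]' 0.55; python3 -m creep '[-0.02,0.03,0,0,-0.04,0.06,0,0,-0.06,0.09,0,0,-0.08,0.12,0,0,-0.1,0.15,0,0,-0.1,0.15,0,0]'; python3 -c "
from cad import *
caddy('top');caddy('side')
im,d=shot('top','t3');cv2.imwrite('pics/t3c.png',cv2.resize(im[110:280,180:450,::-1],None,fx=2.9,fy=2.9))
im,d=shot('side','s4');cv2.imwrite('pics/s4c.png',cv2.resize(im[150:280,180:330,::-1],None,fx=4,fy=4))"
```

```text
t: 23.73
ee_pos: [672.3, 2.9, 83.6]
orientation: [3.096, 0.53, 0.001]
ft_force: [0.7, 0.7, 0.9]
width: 25.3
grasp_force: 30.0
t: 24.57
ee_pos: [582.0, 63.4, 205.1]
orientation: [3.097, 0.528, 0.006]
ft_force: [0.1, 0.4, 0.2]
width: 48.1
grasp_force: 0.0
t: 25.07
ee_pos: [478.6, 216.7, 203.2]
orientation: [-3.094, -0.535, 0.002]
ft_force: [0.1, 0.1, -0.5]
width: 48.4
grasp_force: 0.0Traceback (most recent call last):
  File "<string>", line 3, in <module>
    caddy('top');caddy('side')
    ~~~~~^^^^^^^
  File "cad.py", line 4, in caddy
    for w,a,b,z0 in(("300",452,25,42),): print(w,knob(P,a,b,z0))
                                                 ~~~~^^^^^^^^^^
  File "h.py", line 22, in knob
    return ((q.min(0)+q.max(0))/2).round(1), q.max(0)[2].round(1), m.sum()
             ~~~~~^^^
    return umr_minimum(a, axis, None, out, keepdims, initial, where)
ValueError: zero-size array to reduction operation minimum which has no identity
```

```bash
sed -i '/"300"/d' cad.py; python3 -c "
from cad import *
print(get_obs()['ee_pos']);caddy('top');caddy('side')
im,d=shot('top','t3');a=cv2.resize(im[130:260,220:370,::-1],None,fx=2.6,fy=2.6)
im,d=shot('side','s4');b=cv2.resize(im[150:280,180:330,::-1],None,fx=2.6,fy=2.6); cv2.imwrite('pics/t3c.png',np.hstack([a,b]))"
```

```text
[480.2092312  215.11139632 203.35566452]
rim (((637.6175537109375, 16.066802978515625), (151.32931518554688, 207.6963348388672), 10.381138801574707), np.int64(536))
bar (((614.4364624023438, 138.53018188476562), (131.5284881591797, 21.51434326171875), 12.703327178955078), np.int64(272))
rim (((635.69580078125, 21.808685302734375), (150.2619171142578, 220.48190307617188), 10.414740562438965), np.int64(905))
bar (((613.885498046875, 144.95335388183594), (132.4493865966797, 15.741852760314941), 10.55825424194336), np.int64(411))
```

View pics/t3c.png

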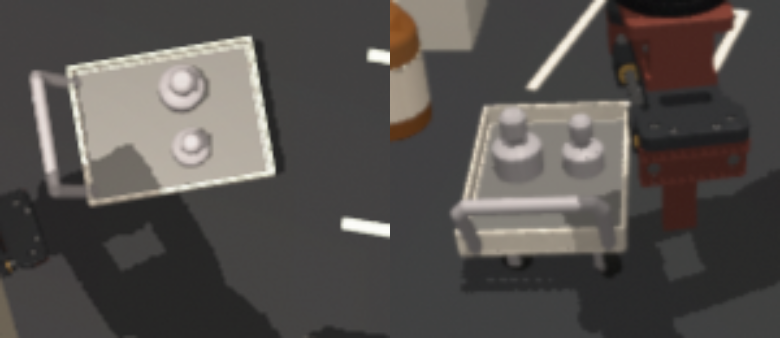

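Both weights are upright on the tray. I go to the bar at (614,141.5) and align with the caddy heading of -79.6°.

```bash
python3 -m creep '[0.03,-0.017,0,-0.05,0.06,-0.034,0,-0.1,0.09,-0.05,0,-0.157,0.12,-0.066,0,-0.157,0.134,-0.0735,0,-0.157,0.134,-0.0735,-0.03,-0.157,0.134,-0.0735,-0.06,-0.157,0.134,-0.0735,-0.08,-0.157,0.134,-0.0735,-0.092,-0.157,0.134,-0.0735,-0.098,-0.157]'; python3 -m creep '[0,0,0,0,0,0,0,0]'; python3 -m creep '[0,0,0,0,0,0,0,0,0,0,0,0,0,0,0,0,0,0,0,0,0,0,0,0]' 0; python3 -c "
from h import *
print(get_obs()['ft_force'],get_obs()['moment'],get_obs()['ee_pos'])"
```

```text
t: 26.15
ee_pos: [615.3, 138.0, 103.1]
orientation: [3.128, 0.282, -0.005]
ft_force: [0.3, 1.0, -0.1]
width: 48.3
grasp_force: 0.0
t: 26.32
ee_pos: [616.7, 139.2, 105.9]
orientation: [-3.129, -0.284, -0.002]
ft_force: [0.4, -0.1, -0.3]
width: 48.1
grasp_force: 0.0
t: 26.82
ee_pos: [616.0, 139.8, 105.6]
orientation: [-3.128, -0.285, -0.001]
ft_force: [-0.3, 0.5, 0.9]
width: 12.9
grasp_force: 30.0
[-0.2863608   0.51502119  0.88404016] [0.04387366 0.06420682 0.00945703] [616.04758617 139.78788283 105.58571041]
```

Bar gripped (12.9 mm). Pushing straight ahead 90 mm.

```bash
python3 -m creep '[0.0007,-0.004,0,0,0.0022,-0.012,0,0,0.004,-0.0216,0,0,0.0058,-0.0315,0,0,0.0076,-0.0413,0,0,0.0094,-0.0511,0,0,0.0112,-0.061,0,0,0.013,-0.0708,0,0,0.0148,-0.0806,0,0,0.0163,-0.0885,0,0]'; python3 -c "
from h import *
o=get_obs(); b=o['ee_pos'][:2]; print(o['ee_pos'],o['moment'])
u=lambda a: np.array([np.cos(np.radians(a)),np.sin(np.radians(a))])
h0,h1=-79.6,-98.4
B=np.array([610.5,-321.]); p0=b+130*u(h0); p1=B-95*u(h1); L=np.linalg.norm(p1-p0); print('origin',p0,p1,L)
for k in range(1,19):
    s=k/18; e=s*s*(3-2*s)
    p=(2*s**3-3*s**2+1)*p0+(s**3-2*s*s+s)*L*.8*u(h0)+(3*s*s-2*s**3)*p1+(s**3-s*s)*L*.8*u(h1)
    h=h0+(h1-h0)*e; print(k,((p-130*u(h)-b)/1000).round(4),round(np.radians(h-h0),3))
print('final',(B-130*u(h1)-b)/1000)"
```

```text
t: 27.65
ee_pos: [632.4, 49.5, 105.2]
orientation: [3.128, 0.284, 0.0]
ft_force: [1.0, 2.3, 2.5]
width: 13.2
grasp_force: 30.0
[632.43849267  49.54947201 105.18068239] [ 0.4842224 -0.2114083  0.0750497]
origin [655.90598155 -78.3148192 ] [ 624.37788771 -227.01912837] 152.009842665503
1 [ 0.0012 -0.0068] -0.003
2 [ 0.0025 -0.014 ] -0.011
3 [ 0.0037 -0.0215] -0.024
4 [ 0.005  -0.0294] -0.041
5 [ 0.0062 -0.0375] -0.062
6 [ 0.0073 -0.0458] -0.085
7 [ 0.0084 -0.0544] -0.11
8 [ 0.0095 -0.0632] -0.137
9 [ 0.0104 -0.0721] -0.164
10 [ 0.0112 -0.0812] -0.191
11 [ 0.0119 -0.0903] -0.218
12 [ 0.0124 -0.0993] -0.243
13 [ 0.0127 -0.1082] -0.266
14 [ 0.0128 -0.1169] -0.287
15 [ 0.0127 -0.1254] -0.304
16 [ 0.0124 -0.1334] -0.317
17 [ 0.0118 -0.141 ] -0.325
18 [ 0.0109 -0.148 ] -0.328
final [-0.0029477  -0.24194407]
```

```bash
python3 -m creep '[0.0012,-0.0068,0,-0.003,0.0025,-0.014,0,-0.011,0.0037,-0.0215,0,-0.024,0.005,-0.0294,0,-0.041,0.0062,-0.0375,0,-0.062,0.0073,-0.0458,0,-0.085,0.0084,-0.0544,0,-0.11,0.0095,-0.0632,0,-0.137,0.0104,-0.0721,0,-0.164]'; python3 -m creep '[0.0008,-0.0091,0,-0.027,0.0015,-0.0182,0,-0.054,0.002,-0.0272,0,-0.079,0.0023,-0.0361,0,-0.102,0.0024,-0.0448,0,-0.123,0.0023,-0.0533,0,-0.14,0.002,-0.0613,0,-0.153,0.0014,-0.0689,0,-0.161,0.0005,-0.0759,0,-0.164]'; python3 -c "
from cad import *
o=get_obs(); b=o['ee_pos'][:2]; a=o['orientation'];a=a/np.linalg.norm(a); ty=2*a*a[1]-[0,1,0]
print(o['ee_pos'],np.degrees(np.arctan2(ty[1],ty[0])), 'origin',b+130*ty[:2], o['moment'])
im,d=shot('top','t4');x=cv2.resize(im[110:270,240:460,::-1],None,fx=2.6,fy=2.6);cv2.imwrite('pics/t4c.png',x)
P=cloud('top',d);z=P[...,2];m=near(P,624,-227,140)&(z>58)&(z<78); print('rim',rect(P,m))"
```

```text
t: 28.4
ee_pos: [642.8, -22.0, 105.2]
orientation: [3.141, 0.024, 0.0]
ft_force: [2.4, 1.7, 3.2]
width: 13.3
grasp_force: 30.2
t: 29.15
ee_pos: [642.9, -97.8, 105.1]
orientation: [-3.133, 0.231, 0.001]
ft_force: [0.6, 1.5, 4.3]
width: 13.1
grasp_force: 30.0
[642.85130274 -97.81553201 105.14467864] -98.43542537534505 origin [ 623.78099731 -226.40916886] [ 0.28825746 -0.32748339  0.00096579]
rim (((618.2418212890625, -273.27606201171875), (111.64772033691406, 152.18804931640625), 82.35488891601562), np.int64(367))
```

View pics/t4c.png

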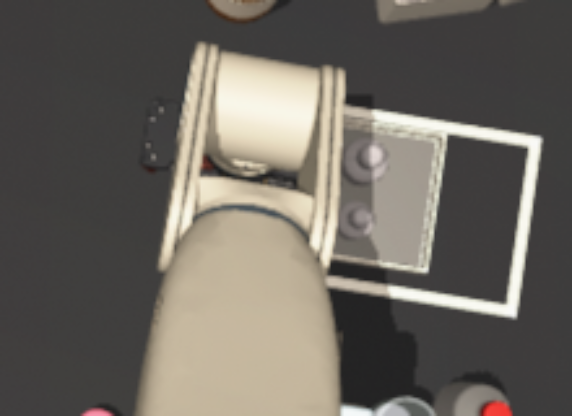

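The caddy is square in front of the bay, with both weights standing. Final straight 93 mm.

```bash
python3 -m creep '[-0.0013,-0.009,0,0,-0.0028,-0.019,0,0,-0.0045,-0.0305,0,0,-0.0062,-0.042,0,0,-0.0079,-0.0535,0,0,-0.0095,-0.0645,0,0,-0.011,-0.0745,0,0,-0.0123,-0.083,0,0,-0.0132,-0.089,0,0,-0.0137,-0.092,0,0]'; python3 -m creep '[0,0,0,0,0,0,0,0,0,0,0,0]';  python3 -m creep '[0,0,0,0,0,0,0,0,0,0,0,0,0,0,0,0,0,0,0,0]' 0.45; python3 -m creep '[0,0,0.02,0,0,0,0.05,0,0,0,0.09,0,0,0,0.13,0,0,0.03,0.14,0,0,0.07,0.14,0,-0.02,0.11,0.14,0,-0.05,0.15,0.14,0,-0.08,0.19,0.14,0,-0.11,0.23,0.14,0]'; python3 -c "
from h import *
u=np.array([-.146,-.989]); l=np.array([.989,-.146])
for n in('top','side'):
    im,d=shot(n,n+'5'); P=cloud(n,d);z=P[...,2];m=near(P,610,-321,125)&(z>58)&(z<80); r,_=rect(P,m); q=P[m][:,:2]-[610.5,-321]; print(n,r,'along',(q@u).min(),(q@u).max(),'across',(q@l).min(),(q@l).max())
    c={'top':im[110:260,320:480],'side':im[120:230,210:360]}[n]; cv2.imwrite(f'pics/f{n}.png',cv2.resize(c[...,::-1],None,fx=4,fy=4))"
```

```text
t: 30.03
ee_pos: [629.1, -190.4, 105.1]
orientation: [3.133, -0.231, -0.0]
ft_force: [0.6, 0.6, 2.9]
width: 13.4
grasp_force: 30.0
t: 30.28
ee_pos: [629.3, -188.9, 105.0]
orientation: [3.133, -0.229, -0.0]
ft_force: [-0.5, -1.4, 2.0]
width: 13.0
grasp_force: 30.0
t: 30.7
ee_pos: [629.3, -188.7, 105.0]
orientation: [-3.133, 0.229, 0.001]
ft_force: [-0.7, -0.1, 0.9]
width: 39.1
grasp_force: 0.0
t: 31.53
ee_pos: [534.8, 20.0, 245.1]
orientation: [-3.133, 0.229, 0.0]
ft_force: [0.7, 0.7, 0.2]
width: 39.0
grasp_force: 0.0
top ((551.7117309570312, -303.31341552734375), (124.10411834716797, 202.36924743652344), 4.859869956970215) along -120.72935657935088 96.21473124306029 across -122.90486210287467 20.795082840932835
side ((539.7833251953125, -296.9053039550781), (220.85708618164062, 95.20594787597656), 78.0760269165039) along -121.36484445688117 96.96529024799652 across -122.59140047453774 -20.594306399483493
```

View pics/ftop.png

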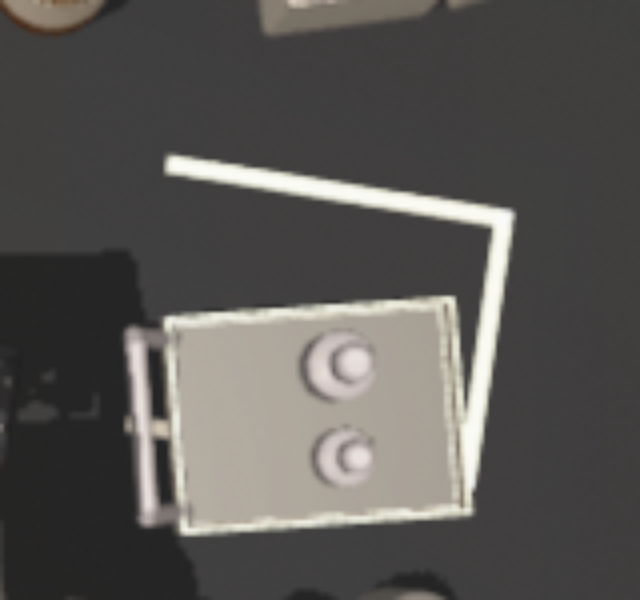

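View pics/fside.png

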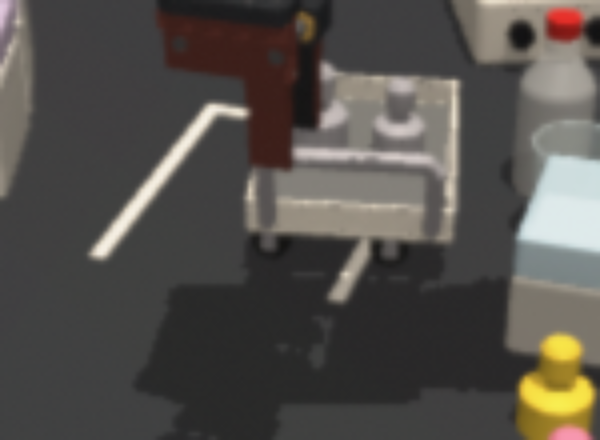

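The caddy was knocked about 80 mm aside out of the bay (top crop centre 319,416), with its weights still standing. I measure it and will redo the parking.

```bash
python3 -c "
from h import *
c=ray_z('top',(320+319/4,110+416/4),70); print(c)
print([ray_z('top',(320+a/4,110+b/4),70)[:2].round(0).tolist() for a,b in((166,318),(455,298),(472,514),(183,533))])
print('barpx',[ray_z('top',(320+a/4,110+b/4),130)[:2].round(0).tolist() for a,b in((136,333),(150,520))])
for n in('top',):
    im,d=cams.get_image(n); P=cloud(n,d);z=P[...,2];m=near(P,c[0],c[1],130)&(z>58)&(z<78)
    k,l,s,_=cv2.connectedComponentsWithStats(m.astype(np.uint8)); print(s[1:,4]); r=rect(P,m); print('rim',r)
    m=near(P,c[0],c[1]+130,80)&(z>112)&(z<140); print('bar',rect(P,m),P[m].mean(0))
print(get_obs()['ee_pos'],get_obs()['t'])"
```

```text
[ 535.59536468 -304.10584729   70.        ]
[[602.0, -198.0], [619.0, -398.0], [470.0, -409.0], [454.0, -211.0]]
barpx [[585.0, -169.0], [462.0, -179.0]]
[404   1   1   1   2   1   1  28   4   1   2   3   1   1   1   1 101   1
   1   1   5]
rim (((513.2554321289062, -303.0093078613281), (202.24404907226562, 207.09471130371094), 3.900937557220459), np.int64(562))
bar (((524.3818359375, -174.9512481689453), (131.34548950195312, 18.08687400817871), 4.0668253898620605), np.int64(265)) [ 524.73818358 -173.52195459  127.88290547]
[534.58238169  20.60887127 245.43772935] 31.6833
```

```bash
python3 -m creep '[-0.002,-0.035,0,0.05,-0.004,-0.07,0,0.1,-0.006,-0.105,0,0.15,-0.008,-0.14,0,0.2,-0.009,-0.17,0,0.225,-0.009,-0.19,-0.02,0.225,-0.009,-0.195,-0.045,0.225,-0.009,-0.195,-0.07,0.225,-0.009,-0.195,-0.085,0.225,-0.009,-0.195,-0.09,0.225]' 0.55; python3 -m creep '[0,0,-0.015,0,0,0,-0.03,0,0,0,-0.042,0,0,0,-0.048,0,0,0,-0.05,0,0,0,-0.05,0]'; python3 -m creep '[0,0,0,0,0,0,0,0,0,0,0,0,0,0,0,0,0,0,0,0,0,0,0,0]' 0; python3 -c "
from h import *
o=get_obs(); b=o['ee_pos'][:2]; a=o['orientation'];a=a/np.linalg.norm(a); ty=2*a*a[1]-[0,1,0]
u=lambda a: np.array([np.cos(np.radians(a)),np.sin(np.radians(a))])
B=np.array([610.5,-321.]);h=-98.4; s=B-130*u(h)
print(o['ee_pos'],'hd',np.degrees(np.arctan2(ty[1],ty[0])),'origin',b+130*ty[:2],o['moment'],'goal bar',s-130*u(h),'d',(s-130*u(h)-b)/1000)"
```

```text
t: 32.52
ee_pos: [526.0, -177.4, 152.5]
orientation: [-3.138, -0.121, 0.006]
ft_force: [-0.6, 0.6, -0.5]
width: 48.3
grasp_force: 0.0
t: 33.02
ee_pos: [527.4, -176.6, 105.1]
orientation: [-3.139, -0.124, 0.0]
ft_force: [-0.3, 0.2, -0.2]
width: 47.9
grasp_force: 0.0
t: 33.52
ee_pos: [527.4, -176.4, 105.5]
orientation: [3.139, 0.124, 0.001]
ft_force: [-0.6, -0.0, -0.5]
width: 13.3
grasp_force: 30.0
[ 527.35909858 -176.3737453   105.46229455] hd -85.48011436180988 origin [ 537.6037604  -305.96945085] [0.14008008 0.00413756 0.03714657] goal bar [648.48158743 -63.78919343] d [0.12112249 0.11258455]
```

```bash
python3 -m creep '[0.001,0.005,0,-0.01,0.003,0.014,0,-0.03,0.006,0.025,0,-0.055,0.009,0.036,0,-0.08,0.012,0.048,0,-0.11,0.015,0.06,0,-0.14,0.018,0.072,0,-0.165,0.02,0.084,0,-0.19,0.023,0.095,0,-0.21,0.026,0.106,0,-0.22]'; python3 -m creep '[0.002,0.01,0,-0.005,0.004,0.017,0,-0.0055,0.008,0.021,0,-0.0055,0.017,0.0197,0,-0.0055,0.027,0.0182,0,-0.0055,0.037,0.0167,0,-0.0055,0.048,0.0151,0,-0.0055,0.059,0.0135,0,-0.0055,0.07,0.0119,0,-0.0055,0.08,0.0104,0,-0.0055]'; python3 -m creep '[0.008,-0.0012,0,0,0.013,-0.0019,0,0,0.015,-0.0022,0,0,0.015,-0.0022,0,0]';  python3 -c "
from h import *
o=get_obs(); b=o['ee_pos'][:2]; a=o['orientation'];a=a/np.linalg.norm(a); ty=2*a*a[1]-[0,1,0]
u=lambda a: np.array([np.cos(np.radians(a)),np.sin(np.radians(a))])
hd=np.degrees(np.arctan2(ty[1],ty[0])); O=b+130*ty[:2]; B=np.array([610.5,-321.])
print(o['ee_pos'],hd,O,'along',(B-O)@u(-98.4),'left',(B-O)@u(-8.4),o['moment'])
im,d=shot('top','t6'); P=cloud('top',d);z=P[...,2];m=near(P,*O,150)&(z>58)&(z<78); r=rect(P,m); print(r)
cv2.imwrite('pics/t6c.png',cv2.resize(im[110:260,270:480,::-1],None,fx=3,fy=3))"
```

```text
t: 34.35
ee_pos: [552.3, -69.7, 104.7]
orientation: [3.133, -0.224, -0.003]
ft_force: [-2.5, -2.2, -1.8]
width: 13.2
grasp_force: 30.0
t: 35.18
ee_pos: [634.9, -60.6, 105.3]
orientation: [-3.133, 0.232, -0.001]
ft_force: [-1.4, 1.3, 0.4]
width: 13.4
grasp_force: 30.0
t: 35.52
ee_pos: [649.1, -62.5, 105.4]
orientation: [3.133, -0.23, 0.002]
ft_force: [0.6, 0.8, 0.1]
width: 13.2
grasp_force: 29.9
[649.12972561 -62.48244657 105.38564834] -98.39342857098133 [ 630.15368227 -191.09002645] along 131.38741203459807 left -0.46520173287749206 [0.23619792 0.05841571 0.02430154]
(((619.50244140625, -230.17770385742188), (124.34375, 152.67213439941406), 81.16073608398438), np.int64(397))
```

View pics/t6c.png

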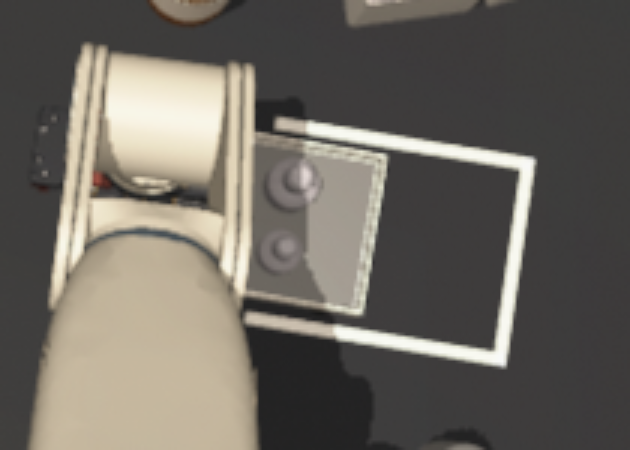

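The caddy is squared up on the bay axis, 130 mm short, with the weights upright. Pushing it in.

```bash
python3 -m creep '[0.0005,-0.004,0,0,0.0008,-0.012,0,0,0,-0.022,0,0,-0.0015,-0.032,0,0,-0.003,-0.042,0,0,-0.0046,-0.053,0,0,-0.0062,-0.064,0,0,-0.0078,-0.075,0,0,-0.0094,-0.086,0,0,-0.011,-0.097,0,0]'; python3 -m creep '[-0.0015,-0.01,0,0,-0.0028,-0.019,0,0,-0.0038,-0.026,0,0,-0.0044,-0.03,0,0,-0.0047,-0.032,0,0,-0.0047,-0.032,0,0,-0.0047,-0.032,0,0]';  python3 -m creep '[0,0,0,0,0,0,0,0,0,0,0,0,0,0,0,0,0,0,0,0]' 0.45; python3 -m creep '[0,0,0.02,0,0,0,0.05,0,0,0,0.09,0,0,0,0.13,0,0,0.03,0.15,0,0,0.07,0.15,0,-0.02,0.11,0.15,0,-0.05,0.15,0.15,0,-0.08,0.19,0.15,0,-0.11,0.23,0.15,0]'; python3 -m creep '[-0.03,0.03,0,0,-0.06,0.06,0,0,-0.09,0.09,0,0,-0.1,0.12,0,0,-0.1,0.15,0,0,-0.1,0.15,0,0]';python3 -c "
from h import *
u=np.array([-.146,-.989]); l=np.array([.989,-.146])
I=[]
for n in('top','side'):
    im,d=shot(n,n+'7'); P=cloud(n,d);z=P[...,2];m=near(P,610,-321,125)&(z>58)&(z<80); r,_=rect(P,m); q=P[m][:,:2]-[610.5,-321]; print(n,r,'along',(q@u).min(),(q@u).max(),'across',(q@l).min(),(q@l).max())
    c={'top':im[125:255,330:470],'side':im[125:225,215:345]}[n]; I.append(cv2.resize(c[...,::-1],(400,400)))
cv2.imwrite('pics/f7.png',np.hstack(I))"
```

```text
t: 36.4
ee_pos: [637.2, -160.6, 105.3]
orientation: [3.133, -0.23, 0.001]
ft_force: [2.1, 2.0, 3.6]
width: 13.2
grasp_force: 30.0
t: 36.98
ee_pos: [632.2, -191.3, 105.0]
orientation: [3.133, -0.23, -0.001]
ft_force: [0.8, -1.3, 2.3]
width: 13.3
grasp_force: 30.0
t: 37.4
ee_pos: [632.2, -190.9, 104.9]
orientation: [-3.133, 0.23, 0.001]
ft_force: [-0.4, -0.6, 0.2]
width: 38.6
grasp_force: 0.0
t: 38.23
ee_pos: [537.8, 17.8, 255.1]
orientation: [-3.133, 0.23, 0.0]
ft_force: [-0.3, 0.9, -0.3]
width: 39.6
grasp_force: 0.0
t: 38.73
ee_pos: [438.6, 170.2, 255.7]
orientation: [-3.132, 0.225, -0.002]
ft_force: [-0.4, -0.0, 1.1]
width: 39.7
grasp_force: 0.0
top ((613.0880126953125, -318.6524353027344), (209.07501220703125, 151.52854919433594), 81.56780242919922) along -107.17575890832332 101.82949823144999 across -73.56499547009804 78.00838820969949
side ((619.4727172851562, -318.1838684082031), (210.4544677734375, 136.53419494628906), 82.42204284667969) along -109.99440155874386 100.80806809922088 across -61.28036596814114 76.50590449010718
```

View pics/f7.png

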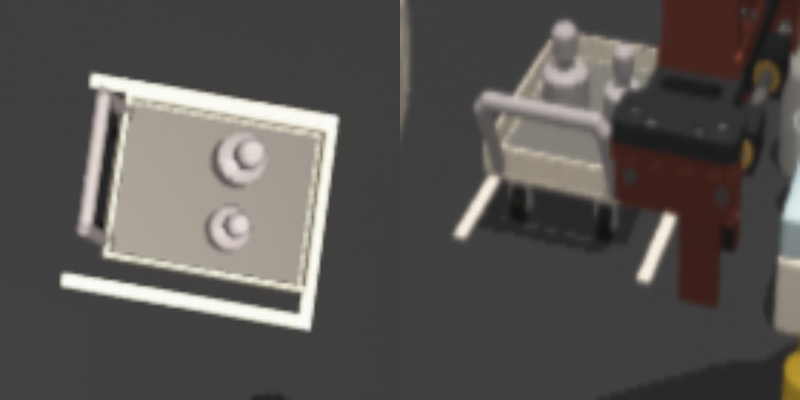

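The caddy is in the bay within about 2 mm, square, with both weights upright and the rear castors trailing. The arm is clear.

```bash
python3 -c "
from h import *
print(ticket.close_job())"
```

```text
the job is handed in; nothing more can be done
None
```

I handed the job in: the 200 g and 300 g weights (no 500 g was on the bench) were each checked on the pan and stand upright on the caddy. It is parked square in the bay, about 2 mm off centre, after I re-parked it because it was knocked aside; I saw only the rear castors trailing, and no verdict came back.

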